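# Load a sample and reference vial and latch the photometer drawer

### The job

Put the two blue-capped vials upright into the two wells of the photometer's open drawer, one on each side so that its rocking cradle stays level. Then press the drawer in past flush until it clicks against its stop, let go, and make sure that it has stayed latched with its front flush. Leave the cream-capped vial, the mirror mount and the black sensor puck where they are.

Things in the scene. Friction and masses are not known exactly. Their poses are not given: they have to be found in the camera images.
- blue_vial_a: White sample vial with a blue cap, 18 mm diameter, 40 mm high in all, about 20 g, standing on the desk. Origin at the centre of its underside, z up along its axis. To be grasped across its diameter, no higher than 34 mm above its underside (the outermost cap top is not solid).
- blue_vial_b: The second white vial with a blue cap, the same size and weight as the first. Origin at the centre of its underside, z up.
- cream_vial: A thinner vial with a cream cap, 16 mm diameter, 45 mm high, standing on the desk. It does not belong to the job. Origin at the centre of its underside.
- photometer: Vial photometer: light grey housing, 160 mm deep, 152 mm wide, 84 mm high, fixed to the desk, with a dark drawer in its front slot. Origin at desk height, 75 mm behind the middle of the housing's front face; x points into the housing (the way the drawer is pressed in), y to its left, z up. Its place and yaw vary.
- drawer (a joint): Drawer travel in m: 0 fully out (the start), grows as it is pressed in against a damped return spring (1.6 N out, 4 N in, up to 8 N while moving). Push-push latch: pressed to its hard stop at 0.092 (over 0.089 will do) and released, it comes back and stays latched at 0.083, panel flush with the housing front. Pressed less far, or pressed to the stop again once latched, it springs all the way out.
- press_pad (a point): Middle of the front face of the ribbed press pad on the drawer's front panel, 45 mm above the desk. Pad 56 mm wide, 24 mm high, 14 mm proud of the panel; panel 132 mm wide, from 15 to 76 mm above the desk. Moves with the drawer along the photometer's x axis. Out, it lies 97 mm in front of the housing front; at the stop still 5 mm in front, so a finger on it does not meet the housing.
- cradle (a joint): Tilt in rad of the rocking cradle in the drawer, about the drawer's axis: 0 level, positive with the left (+y of the photometer) well up, limits -0.15 and 0.15. A weak spring centres it when it is empty; one vial alone tips it down to its limit, two equal vials hold it near level.
- well_left (a point): Centre of the inner floor of the cradle's left well: a round black cup with a bright rim, about 22 mm inner diameter, 10 mm deep, its floor 31 mm above the desk when level. A seated vial's underside rests on this point. It lies 38 mm in front of the housing front and 37 mm behind the back of the front panel while the drawer is out. It moves with the cradle and drawer; z along the well's axis.
- well_right (a point): The same for the right well, 72 mm to the right of the left one.
- mirror_mount: Small black mirror mount, bystander, 38x42x47 mm; origin at the centre of its underside.
- puck: Flat black power sensor puck lying to the right of the photometer, bystander, 52 mm across, 14 mm high; origin at the centre of its underside.

How it is judged (in metres and radians):
On the way, in this order (a step that is already met when the one before it is completed fails the run):
1. both blue-capped vials stand in the two wells of the open drawer, let go, and the cradle is near level ((((horizontal distance between blue_vial_a and well_left below 0.005 m and z of blue_vial_a in the frame of well_left between -0.003 and 0.003 m) and (horizontal distance between blue_vial_b and well_right below 0.005 m and z of blue_vial_b in the frame of well_right between -0.003 and 0.003 m)) or ((horizontal distance between blue_vial_b and well_left below 0.005 m and z of blue_vial_b in the frame of well_left between -0.003 and 0.003 m) and (horizontal distance between blue_vial_a and well_right below 0.005 m and z of blue_vial_a in the frame of well_right between -0.003 and 0.003 m))) and value of joint cradle between -0.09 and 0.09 rad and contact force between the fingers and blue_vial_a below 0.05 N and contact force between the fingers and blue_vial_b below 0.05 N and linear speed of each of blue_vial_a, blue_vial_b below 0.02 m/s and value of joint drawer below 0.02 m), for 0.3 s.
2. the drawer is pressed in past flush, to its stop (value of joint drawer above 0.0872 m), for 0.02 s.
3. the drawer stays latched on its own after the press (value of joint drawer between 0.0815 and 0.085 m and contact force between each of the arm, the fingers and drawer below 0.05 N), for 0.4 s.
At the end, for the whole second after the job is handed in: Each well of the cradle holds one blue-capped vial, seated (underside within 5 mm of the well's centre and 3 mm of its floor) and at rest; the cradle is level within 0.09 rad; the drawer stays latched by itself at 0.0815 to 0.0850 m, its front panel flush with the housing ((((horizontal distance between blue_vial_a and well_left below 0.005 m and z of blue_vial_a in the frame of well_left between -0.003 and 0.003 m) and (horizontal distance between blue_vial_b and well_right below 0.005 m and z of blue_vial_b in the frame of well_right between -0.003 and 0.003 m)) or ((horizontal distance between blue_vial_b and well_left below 0.005 m and z of blue_vial_b in the frame of well_left between -0.003 and 0.003 m) and (horizontal distance between blue_vial_a and well_right below 0.005 m and z of blue_vial_a in the frame of well_right between -0.003 and 0.003 m))) and value of joint cradle between -0.09 and 0.09 rad and value of joint drawer between 0.0815 and 0.085 m and linear speed of each of blue_vial_a, blue_vial_b below 0.02 m/s and velocity of joint drawer between -0.005 and 0.005 m/s); the robot touches nothing.
It fails at once if the cream-capped vial is moved more than 30 mm (distance of cream_vial from where it was at the start of the episode above 0.03 m).
It fails at once if the mirror mount or the black sensor puck is moved more than 30 mm (distance of any of mirror_mount, puck from where it was at the start of the episode above 0.03 m).
It also fails if it takes over 64 s, if anything falls off the work surface, if the arm or the gripper's body presses on something with over 40 N, if the wrist force passes 120 N, or if a joint passes its speed limit or range.

### The arm

A 6-joint arm with a two-finger parallel gripper is mounted at the origin on a cart in front of the work surface, level with it; the furniture and walls round the work are solid. World frame = base frame: x ahead of the robot, y to its left, z up, the work surface at z = 0. Lengths are in mm, angles in rad, forces in N, time in s.
With the tool pointing down it reaches from about 275 to 750 mm from the base axis. Payload 10.2 kg.
Tool frame: the origin (TCP) lies midway between the tips of the shut fingers; the grasp point (between the pads) lies 19 mm behind it; z points along the fingers, y is the line along which they close (so a half turn about z gives the same grasp; the last joint's range is limited). The gripper opens to 85 mm and grips with 20 to 120 N. Pads are 22 mm wide; open, the fingers measure 114 mm over their backs; the gripper's body (76 mm by 85 mm) begins 54 mm behind the grasp point. The pads swing forward as they close: fully open they stand 13 mm farther back than shut.
Start: joints at [0.904, 0.313, 1.498, -0, 1.331, -0.223], TCP at [225.435, 474.142, 231.294] pointing down, gripper open.
Joint ranges: [-2.94, 2.94], [-0.97, 2.17], [0.19, 2.56], [-1.23, 4.37], [0.02, 3.11], [-2.88, 2.88]. Speed limits (rad/s): [2.39, 2.39, 3.01, 3.14, 3.14, 3.14].

### API

Orientations are given as a unit quaternion [w, x, y, z].
In Python, from rig import sense, capture, finish_job, find_in, place_of gives the robot as it stands. The module is installed in compiled form; this text tells all that it offers.
- The arm moves only by the shell command python3 -m jog 'ROWS' [FORCE]. ROWS is JSON, a list of rows, each an object of numbers: "tx", "ty", "tz": the shift along the tool's x, y, z in mm; "ax", "ay", "az": the turn, a rotation vector about the tool's x, y, z in rad; "jaw": the closure, from -1 (fully open) to 1 (shut), so that 0 is half open. In form: [{"tx": .., "ty": .., "tz": .., "ax": .., "ay": .., "az": .., "jaw": ..}, ...]. A call has 1 to 5 rows; each row shifts and turns the commanded pose from where the row before left it, along the tool's axes as they then stand; what a row does not reach is not made up. A row lasts 1/8 s, in which the tool goes at most 62.5 mm and 10.7 degrees, less where a joint would pass 70% of its speed; a pose out of reach is approached as far as the arm can. A call with a gripper value outside its range is refused whole. The fingers move at their own pace and stop on an object; FORCE is the grip in N (left out, the last holds). Time passes only in rows, so rows that do not move let the fingers close. It gives the time, the measured TCP pose, the force, the opening and the grip force at its end, in the units of the state.
- sense(): the state, without advancing time (a new reading comes with each control period).
- capture(name): name is "side" or "top"; returns a dict with "color" (480x640x3 uint8, red, green, blue), "depth" (480x640 float32, mm along the optical axis (not along the pixel's ray), 0 where there is no reading), "fx", "fy", "cx", "cy" (pixels), "k1" (the pictures are not rectified: a ray, as slopes to the right and down, at radius r is drawn at 1 + k1 r^2 times it, then the intrinsics apply), "camera_from_world" (4x4, takes a point from world to camera coordinates). Camera axes: x right, y up, looking along -z (the intrinsics and any distortion apply to the point x, -y, -z); pixel columns grow to the right and rows downward; lengths in mm; the calibration is good to about 2 mm. A picture is of the moment at which its call begins.
- finish_job(): hands the job in; it is judged then, once.
Trained networks look in the newest picture that a camera, given by its name, has taken for a name from the list of things; names that differ only in an ending like _2 or _b are one class to them, and where a whole thing is asked for, a point or a joint stands for the part that bears it (a point fixed in the world has none). Each returns a list of dicts, best first, with "conf" (0 to 1); they miss things now and then, are a little off and sometimes report something else, mostly with a low value. They report only what shows in the picture. A call takes as long as a camera call.
- find_in(query, camera): "centre" ([column, row] in pixels, amid what is visible of it).
- place_of(query, camera): "centre" ([column, row] in pixels: a listed point, or the origin of a listed thing).
The state is a dict: "time_s": time; "joints": joint angles; "dq": joint speeds; "tau": joint torques, N m; "eef_pos": TCP position; "ee_rot": TCP orientation; "force": force on the tool from outside, world axes, zero at the start; "wrist_torque": the same for the moment, N m; "grip_width": opening from 0.0 (shut) to 1.0 (fully open); "grip_force": force on a finger pad.
Only numpy, scipy, OpenCV 4.12 (cv2) and the standard library are available. Lean on these libraries where they do the work, as an engineer would, in place of code of your own. Each camera call takes 0.05 s, during which the arm holds its last target. There are 200 camera calls.

## Working session

There is one attempt and no reset: what is moved stays moved. The work goes in short steps, Python scripts to look and compute and a shell command to move; the robot and the scene stay as the last step left them, time stands still between calls to the robot, and variables do not carry over. Pictures are saved under pics/ and viewed, at most 10 in all, crops included, and the job is handed in when it is done.

```bash
mkdir -p pics
cat > h.py <<'E'
import numpy as np, cv2
from rig import sense, capture, find_in, place_of
def ray(c,px):
    s=np.array([(px[0]-c['cx'])/c['fx'],(px[1]-c['cy'])/c['fy']]); u=s.copy()
    for _ in range(20): u=s/(1+c['k1']*(u@u))
    M=np.linalg.inv(np.array(c['camera_from_world'])); d=M[:3,:3]@np.array([u[0],-u[1],-1.])
    return M[:3,3],d
def at_z(c,px,z):
    o,d=ray(c,px); return o+d*(z-o[2])/d[2]
def at_depth(c,px):
    o,d=ray(c,px); return o+d*float(c['depth'][int(round(px[1])),int(round(px[0]))])
def tri(c1,p1,c2,p2):
    o1,d1=ray(c1,p1);o2,d2=ray(c2,p2);d1=d1/np.linalg.norm(d1);d2=d2/np.linalg.norm(d2)
    t=np.linalg.lstsq(np.stack([d1,-d2],1),o2-o1,rcond=None)[0]
    a,b=o1+t[0]*d1,o2+t[1]*d2
    return (a+b)/2,np.linalg.norm(a-b)
def proj(c,p):
    q=np.array(c['camera_from_world'])@np.r_[p,1]; u=np.array([q[0],-q[1]])/-q[2]
    u=u*(1+c['k1']*(u@u)); return u*[c['fx'],c['fy']]+[c['cx'],c['cy']]
def save(c,n): cv2.imwrite('pics/'+n+'.png',c['color'][:,:,::-1])
E
python3 - <<'E'
from h import *
np.set_printoptions(precision=1,suppress=True)
print(sense())
C={n:capture(n) for n in('top','side')}
for n,c in C.items():
    save(c,n+'0'); print(n,np.linalg.inv(c['camera_from_world'])[:3,3],c['fx'],c['k1'])
    for q in['blue_vial_a','cream_vial','photometer','press_pad','well_left','well_right','mirror_mount','puck']:
        for r in place_of(q,n)[:4]:
            if r['conf']>.2: print(n,q,round(r['conf'],2),np.array(r['centre']),at_depth(c,r['centre']))
E
```

```text
{'time_s': 0.0, 'joints': array([ 0.9,  0.3,  1.5,  0. ,  1.3, -0.2]), 'dq': array([ 0., -0., -0.,  0., -0.,  0.]), 'tau': array([  0. , -41.2, -26. ,  -0. ,   0. ,  -0. ]), 'eef_pos': array([225.3, 473.9, 230.7]), 'ee_rot': array([-0. ,  0.2,  1. , -0. ]), 'force': array([-0.1, -0.7,  0.2]), 'wrist_torque': array([-0.,  0.,  0.]), 'grip_force': 0.0, 'grip_width': 1.0027847059878727}
top [ 370.4 -161.4 1382.4] 539.0557699299873 -0.08146569316335414
top blue_vial_a 0.64 [207.9 232.3] [585.1 149.2  26. ]
top blue_vial_a 0.58 [269.7 294.3] [425.9 -12.4  39.9]
top cream_vial 0.38 [297.5 284.7] [449.  -81.9  46.1]
top photometer 0.9 [390.  195.7] [ 664.6 -311.9   82.3]
top press_pad 0.83 [401.1 256.6] [ 516.4 -339.3   54.1]
top well_left 0.58 [384.3 238.7] [ 564.7 -300.7   32.6]
top well_right 0.79 [414.7 236.8] [ 567.5 -376.3   42.7]
top mirror_mount 0.72 [298.6 177.4] [725.6 -83.4  32.7]
top puck 0.75 [471.2 237.1] [ 571.3 -529.6    5.3]
side [-456.9 -440.7  654.1] 613.1231406106118 -0.1987136599369498
side blue_vial_a 0.59 [220.3 274.2] [429.5  -9.4   2.9]
side blue_vial_a 0.59 [180.8 223.2] [581.7 149.4   8.6]
side cream_vial 0.52 [258.4 275.1] [442.9 -82.2   6.1]
side photometer 0.68 [406.2 232.2] [ 664.7 -330.1   17. ]
side press_pad 0.63 [404.8 258.3] [ 517.  -346.6   45. ]
side mirror_mount 0.73 [298.5 212.8] [705.4 -81.6   4.9]
side puck 0.66 [504.6 279.4] [ 546.5 -537.3   12.3]
```

Run:
```python
import cv2,numpy as np
a=cv2.imread('pics/top0.png')[130:330,180:500];b=cv2.imread('pics/side0.png')[170:330,150:550]
cv2.imwrite('pics/t1.png',cv2.resize(a,(800,500),interpolation=cv2.INTER_CUBIC))
cv2.imwrite('pics/s1.png',cv2.resize(b,(800,320),interpolation=cv2.INTER_CUBIC))
```

```text
(no output)
```

View pics/t1.png

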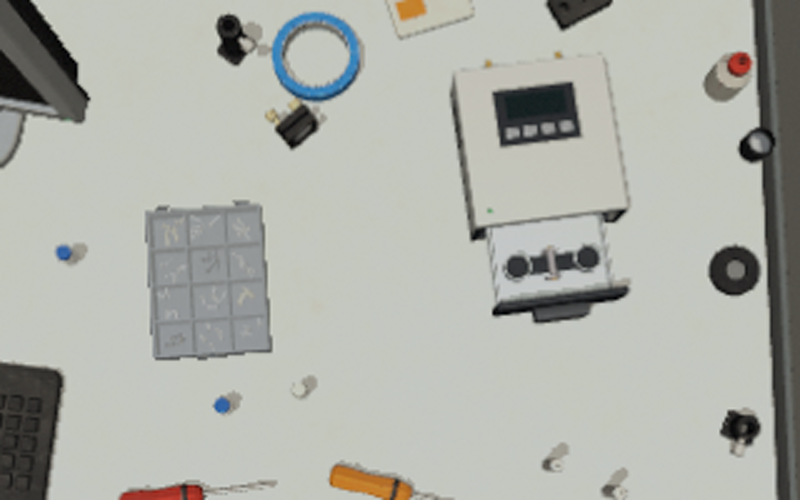

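View pics/s1.png

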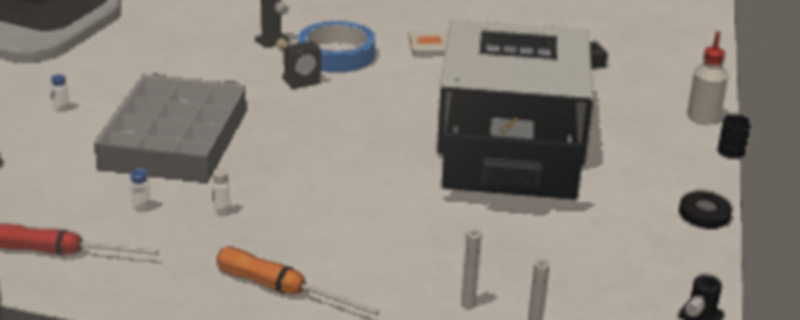

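The top view shows the blue caps at about (206,231) and (269,292), with the cream vial at (300,285). The wells are at about (387,236) and (415,233), and a compartment tray sits between the vials. The side view shows the caps at about (179,210) and (220,258), and the drawer panel hides the wells. Next I'll measure these to sub-pixel accuracy.

```bash
cat >> h.py <<'E'
def blob(c,box,f):
    x0,y0,x1,y1=box; im=c['color'][y0:y1,x0:x1].astype(float); w=np.clip(f(im),0,None)
    yy,xx=np.mgrid[y0:y1,x0:x1]; return np.array([(w*xx).sum(),(w*yy).sum()])/w.sum(),w.sum()
blue=lambda im: np.clip((im[...,2]-im[...,0])-25,0,60)
E
python3 - <<'E'
from h import *
np.set_printoptions(precision=1,suppress=True)
T=capture('top');S=capture('side')
for n,bt,bs in[('near',(258,282,280,302),(208,244,232,272)),('far',(195,221,217,241),(168,198,192,224))]:
    a,_=blob(T,bt,blue);b,_=blob(S,bs,blue);p,e=tri(T,a,S,b);print(n,a,b,'tri',p,e,'z36',at_z(T,a,36),at_z(S,b,34))
print(at_z(T,[300,285],42))
g=T['color'][222:250,376:426].mean(2).astype(int)
for r in range(28): print(222+r,' '.join('%3d'%v for v in g[r]))
def z(px): return at_depth(T,px)
print('tray',[z((180+x/2.5,130+y/2.5)) for x,y in((160,215),(255,212),(160,350),(265,345),(210,262))])
print('housing',[z((180+x/2.5,130+y/2.5)) for x,y in((460,78),(602,62),(482,225),(622,205))])
print('panel',[z((180+x/2.5,130+y/2.5)) for x,y in((500,309),(620,294),(545,318),(580,315))])
print('posts',[z((180+x/2.5,130+y/2.5)) for x,y in((560,463),(619,491),(300,388))])
# rows profile for the panel
gg=T['color'][240:262,374:434:4].mean(2).astype(int);print(gg)
E
```

```text
near [268.3 291.7] [218.9 256.7] tri [432.3  -8.7  40.5] 0.5568125226751222 z36 [432.6  -8.4  36. ] [441.6  -3.8  34. ]
far [204.9 230.7] [178.5 209.1] tri [587.1 153.9  39.9] 0.38776363683228654 z36 [587.8 154.6  36. ] [597.1 159.8  34. ]
[448.5 -87.9  42. ]
222 155 197 197 197 198 197 197 197 197 197 196 197 196 197 196 197 196 196 196 196 196 196 196 196 196 196 197 197 196 196 196 196 196 195 196 196 196 196 196 196 196 196 195 180 162 167 174 195 195 195
223 145 197 197 196 196 196 197 196 197 197 196 196 197 196 196 197 196 197 196 196 196 196 196 197 196 196 197 197 196 197 196 197 196 196 196 197 197 196 196 196 196 196 196 184 156 150 178 195 195 195
224 157 197 197 197 197 196 196 196 197 196 196 197 197 197 197 197 197 197 197 197 197 197 197 197 197 197 197 197 197 197 196 196 197 196 196 196 197 196 195 196 196 196 196 194 166 143 183 195 195 195
225 169 197 197 197 197 197 196 197 198 197 198 198 198 197 197 198 197 197 197 197 197 196 196 197 197 197 196 197 196 196 197 196 196 196 196 197 196 196 196 196 196 197 196 196 168 150 192 195 195 195
226 179 197 197 197 198 
[... 6097 characters left out ...]
3 195]
 [195 147  65  56  64  52  41  29  30  52  58 144 181 192 196]
 [195  87  64  56  41  29  26  51  62  69  71 188 195 195 195]
 [194  24  42  31  18  49  63  69  73  76  78 195 195 195 195]
 [195  22  18  18  35  62  74  76  78  81  85 195 195 195 195]
 [195  17  14 105 178  63  80  82  86  78  66 194 195 195 195]
 [195 105 177 182 196  61  89  82  68  62 146 195 195 195 195]
 [195 182 195 195 195  53  71  52  45 102 187 194 195 195 195]
 [195 195 195 195 196  38  36 101 180 182 195 195 195 195 195]
 [195 194 195 195 195 146 177 182 195 196 194 195 195 196 195]
 [195 195 195 195 195 187 195 195 196 195 195 195 196 195 194]
 [195 195 195 195 195 195 194 195 195 196 196 195 195 195 195]]
```

```bash
cat >> h.py <<'E'
from scipy.spatial.transform import Rotation as Ro
YAW=0.127
def plan(goal,yaw=YAW):
    "turn az, then shift in the turned tool frame, to put the TCP at goal with tool y along photometer y"
    s=sense(); q=np.array(s['ee_rot']); R=Ro.from_quat(q[[1,2,3,0]]).as_matrix()
    best=None
    for sg in(1,-1):
        y=sg*np.array([-np.sin(yaw),np.cos(yaw),0]); z=np.array([0,0,-1.]); W=np.stack([np.cross(y,z),y,z],1)
        rv=Ro.from_matrix(R.T@W).as_rotvec()
        if best is None or np.linalg.norm(rv)<np.linalg.norm(best[0]): best=(rv,W)
    rv,W=best
    d=np.array(goal)-s['eef_pos']
    print('t',round(s['time_s'],2),'pos',s['eef_pos'],'rot az',np.round(rv,3),'shift txyz after turn',W.T@d,'F',s['force'],'w',round(s['grip_width'],3),'gf',round(s['grip_force'],1))
    print('tool axes',np.round(W[:,0],2),np.round(W[:,1],2))
E
python3 - <<'E'
from h import *
np.set_printoptions(precision=1,suppress=True)
T=capture('top')
wl=at_z(T,[386.5,236.3],41);wr=at_z(T,[414.5,232.6],41);print(wl,wr,np.linalg.norm(wl-wr),'yaw',np.arctan2(wr[0]-wl[0],wl[1]-wr[1]))
pts=np.array([at_z(T,p,76)[:2] for p in((380,249),(384,248),(388,247),(395,246),(405,245),(413.3,244),(417.3,243))])
print(pts,'panel yaw',-np.polyfit(pts[:,1],pts[:,0],1)[0])
hp=[at_z(T,(180+x/2.5,130+y/2.5),84) for x,y in((453,72),(606,55),(474,234),(628,209))]
print(hp)
print('q',np.round(sense()['ee_rot'],4))
for v in([587.5,154.2,12.5],[432.4,-8.6,12.5]): plan(v)
E
```

```text
[ 569.5 -305.5   41. ] [ 578.5 -376.4   41. ] 71.51945969321673 yaw 0.12581891213765775
[[ 533.1 -285.1]
 [ 535.5 -295. ]
 [ 537.9 -304.8]
 [ 540.2 -322. ]
 [ 542.5 -346.6]
 [ 544.8 -367. ]
 [ 547.2 -376.9]] panel yaw 0.13974799080708694
[array([ 758.7, -242.2,   84. ]), array([ 775.7, -395.7,   84. ]), array([ 594.8, -260.2,   84. ]), array([ 618.8, -412.1,   84. ])]
q [-0.   0.2  1.  -0. ]
t 1.05 pos [225.4 474.1 231.3] rot az [-0.  -0.  -0.6] shift txyz after turn [-318.6 -363.2  218.8] F [0.7 0.5 0.5] w 0.998 gf 0.0
tool axes [-1.  -0.1 -0. ] [-0.1  1.   0. ]
t 1.05 pos [225.4 474.1 231.3] rot az [-0.  -0.  -0.6] shift txyz after turn [-144.2 -505.1  218.8] F [0.7 0.5 0.5] w 0.998 gf 0.0
tool axes [-1.  -0.1 -0. ] [-0.1  1.   0. ]
```

```bash
sed -i 's/np.round(rv,3)/rv/' h.py; python3 -m jog '[{"az":-0.15,"jaw":-0.3},{"az":-0.15,"jaw":-0.3},{"az":-0.15,"jaw":-0.3},{"az":-0.15,"jaw":-0.3},{"jaw":-0.3}]' 30
python3 - <<'E'
from h import *
np.set_printoptions(precision=3,suppress=True)
plan([587.5,154.2,12.5])
E
```

```text
t 1.05 pos [225.433 474.136 231.301] rot az [-0.    -0.    -0.571] shift txyz after turn [-318.628 -363.218  218.801] F [0.679 0.519 0.454] w 0.998 gf 0.0
tool axes [-0.99 -0.13 -0.  ] [-0.13  0.99  0.  ]schema error: expected keys tx, ty, tz, ax, ay, az, jaw
```

```bash
python3 -m jog '[{"tx":0,"ty":0,"tz":0,"ax":0,"ay":0,"az":-0.15,"jaw":-0.3},{"tx":0,"ty":0,"tz":0,"ax":0,"ay":0,"az":-0.15,"jaw":-0.3},{"tx":0,"ty":0,"tz":0,"ax":0,"ay":0,"az":-0.15,"jaw":-0.3},{"tx":0,"ty":0,"tz":0,"ax":0,"ay":0,"az":-0.121,"jaw":-0.3},{"tx":0,"ty":0,"tz":0,"ax":0,"ay":0,"az":0,"jaw":-0.3}]' 30
python3 - <<'E'
from h import *
np.set_printoptions(precision=3,suppress=True)
plan([587.5,154.2,12.5])
E
```

```text
time_s: 1.68
eef_pos: [225.4, 474.1, 231.3]
ee_rot: [-0.0, -0.063, 0.998, 0.0]
force: [-0.5, -0.1, -0.2]
grip_width: 0.649
grip_force: 0.0
t 1.68 pos [225.433 474.142 231.308] rot az [ 0.    -0.    -0.001] shift txyz after turn [-318.627 -363.224  218.808] F [-0.457 -0.129 -0.177] w 0.649 gf 0.0
tool axes [-0.99 -0.13 -0.  ] [-0.13  0.99  0.  ]
```

```bash
python3 -m jog '[{"tx":-40,"ty":-45,"tz":0,"ax":0,"ay":0,"az":0,"jaw":-0.3},{"tx":-40,"ty":-45,"tz":0,"ax":0,"ay":0,"az":0,"jaw":-0.3},{"tx":-40,"ty":-45,"tz":0,"ax":0,"ay":0,"az":0,"jaw":-0.3},{"tx":-40,"ty":-45,"tz":0,"ax":0,"ay":0,"az":0,"jaw":-0.3},{"tx":-40,"ty":-45,"tz":0,"ax":0,"ay":0,"az":0,"jaw":-0.3}]'
python3 -m jog '[{"tx":-40,"ty":-45,"tz":0,"ax":0,"ay":0,"az":0,"jaw":-0.3},{"tx":-40,"ty":-45,"tz":0,"ax":0,"ay":0,"az":0,"jaw":-0.3},{"tx":-38,"ty":-48,"tz":0,"ax":0,"ay":0,"az":0,"jaw":-0.3},{"tx":0,"ty":0,"tz":50,"ax":0,"ay":0,"az":0,"jaw":-0.3},{"tx":0,"ty":0,"tz":50,"ax":0,"ay":0,"az":0,"jaw":-0.3}]'
python3 - <<'E'
from h import *
np.set_printoptions(precision=3,suppress=True)
plan([587.5,154.2,12.5])
for n in('top','side'):
    c=capture(n); p=sense()['eef_pos']; px=proj(c,p); x,y=map(int,px); print(px)
    cr=c['color'][y-60:y+60,x-80:x+80,::-1]; cv2.imwrite(f'pics/g_{n}.png',cv2.resize(cr,None,fx=2.5,fy=2.5,interpolation=cv2.INTER_CUBIC))
a,b=[cv2.imread(f'pics/g_{n}.png') for n in('top','side')]; cv2.imwrite('pics/g.png',np.hstack([a,b]))
E
```

```text
time_s: 2.3
eef_pos: [453.7, 274.9, 231.5]
ee_rot: [0.0, -0.062, 0.998, 0.0]
force: [0.5, 0.8, 0.1]
grip_width: 0.651
grip_force: 0.0
time_s: 2.92
eef_pos: [587.3, 153.7, 129.9]
ee_rot: [0.0, -0.061, 0.998, 0.0]
force: [1.0, 0.5, -0.6]
grip_width: 0.654
grip_force: 0.0
t 2.92 pos [587.333 153.678 129.922] rot az [ 0.     0.001 -0.004] shift txyz after turn [ -0.232   0.496 117.422] F [ 1.038  0.484 -0.573] w 0.654 gf 0.0
tool axes [-0.99 -0.13 -0.  ] [-0.13  0.99  0.  ]
[196.941 226.568]
[173.951 173.282]
```

View pics/g.png

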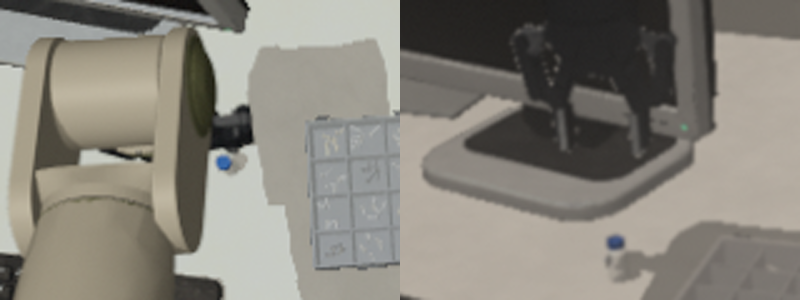

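The side picture has the fingertips centred at about (174,173), which matches the projected TCP, and the cap below at (179,210). The calibration is good, so I'll descend and grip.

```bash
python3 -m jog '[{"tx":0,"ty":0.5,"tz":40,"ax":0,"ay":0,"az":0,"jaw":-0.3},{"tx":0,"ty":0,"tz":40,"ax":0,"ay":0,"az":0,"jaw":-0.3},{"tx":0,"ty":0,"tz":25,"ax":0,"ay":0,"az":0,"jaw":-0.3},{"tx":0,"ty":0,"tz":12,"ax":0,"ay":0,"az":0,"jaw":-0.3},{"tx":0,"ty":0,"tz":0,"ax":0,"ay":0,"az":0,"jaw":0.2}]' 30
python3 -m jog '[{"tx":0,"ty":0,"tz":0,"ax":0,"ay":0,"az":0,"jaw":0.6},{"tx":0,"ty":0,"tz":0,"ax":0,"ay":0,"az":0,"jaw":1},{"tx":0,"ty":0,"tz":0,"ax":0,"ay":0,"az":0,"jaw":1},{"tx":0,"ty":0,"tz":0,"ax":0,"ay":0,"az":0,"jaw":1}]' 30
python3 - <<'E'
from h import *
np.set_printoptions(precision=3,suppress=True)
plan([587.5,154.2,12.5])
E
```

```text
time_s: 3.65
eef_pos: [587.4, 155.1, 15.3]
ee_rot: [0.001, -0.063, 0.998, 0.0]
force: [0.0, -0.2, -1.1]
grip_width: 0.451
grip_force: 0.0
time_s: 4.15
eef_pos: [587.8, 155.0, 15.9]
ee_rot: [0.001, -0.064, 0.998, 0.0]
force: [-0.0, 1.1, 6.2]
grip_width: 0.195
grip_force: 29.4
t 4.15 pos [587.799 155.046  15.922] rot az [-0.     0.003  0.   ] shift txyz after turn [ 0.404 -0.801  3.422] F [-0.024  1.071  6.226] w 0.195 gf 29.4
tool axes [-0.99 -0.13 -0.  ] [-0.13  0.99  0.  ]
```

```bash
python3 -m jog '[{"tx":0,"ty":0,"tz":0,"ax":0,"ay":0,"az":0,"jaw":0.3},{"tx":0,"ty":0,"tz":0,"ax":0,"ay":0,"az":0,"jaw":0.3},{"tx":0,"ty":0,"tz":3.5,"ax":0,"ay":0,"az":0,"jaw":0.3},{"tx":0,"ty":0,"tz":0,"ax":0,"ay":0,"az":0,"jaw":0.3},{"tx":0,"ty":0,"tz":0,"ax":0,"ay":0,"az":0,"jaw":0.3}]' 30
python3 -m jog '[{"tx":0,"ty":0,"tz":0,"ax":0,"ay":0,"az":0,"jaw":1},{"tx":0,"ty":0,"tz":0,"ax":0,"ay":0,"az":0,"jaw":1},{"tx":0,"ty":0,"tz":0,"ax":0,"ay":0,"az":0,"jaw":1}]' 30
python3 - <<'E'
from h import *
np.set_printoptions(precision=3,suppress=True)
plan([587.5,154.2,12.5])
for n in('side','top'):
  c=capture(n)
  print(blob(c,(160,190,200,235) if n=='side' else (195,221,217,241),blue))
E
```

```text
time_s: 4.78
eef_pos: [586.8, 154.9, 10.7]
ee_rot: [-0.0, -0.064, 0.998, -0.0]
force: [0.6, -0.4, -0.6]
grip_width: 0.353
grip_force: 0.0
time_s: 5.15
eef_pos: [587.0, 154.9, 10.9]
ee_rot: [0.0, -0.064, 0.998, 0.0]
force: [-0.1, -0.4, 1.1]
grip_width: 0.193
grip_force: 29.3
t 5.15 pos [586.967 154.885  10.926] rot az [-0.  0.  0.] shift txyz after turn [-0.442 -0.747 -1.574] F [-0.098 -0.432  1.113] w 0.193 gf 29.3
tool axes [-0.99 -0.13 -0.  ] [-0.13  0.99  0.  ]
(array([178.113, 209.93 ]), np.float64(71.0))
(array([nan, nan]), np.float64(0.0))h.py:23: RuntimeWarning: invalid value encountered in divide
  yy,xx=np.mgrid[y0:y1,x0:x1]; return np.array([(w*xx).sum(),(w*yy).sum()])/w.sum(),w.sum()
```

```bash
python3 -m jog '[{"tx":0,"ty":0,"tz":-30,"ax":0,"ay":0,"az":0,"jaw":1},{"tx":0,"ty":0,"tz":-50,"ax":0,"ay":0,"az":0,"jaw":1},{"tx":0,"ty":0,"tz":-50,"ax":0,"ay":0,"az":0,"jaw":1},{"tx":5,"ty":-30,"tz":0,"ax":0,"ay":0,"az":0,"jaw":1},{"tx":9.5,"ty":-54,"tz":0,"ax":0,"ay":0,"az":0,"jaw":1}]'
python3 -m jog '[{"tx":9.5,"ty":-57,"tz":0,"ax":0,"ay":0,"az":0,"jaw":1},{"tx":9.5,"ty":-57,"tz":0,"ax":0,"ay":0,"az":0,"jaw":1},{"tx":9.5,"ty":-57,"tz":0,"ax":0,"ay":0,"az":0,"jaw":1},{"tx":9.5,"ty":-57,"tz":0,"ax":0,"ay":0,"az":0,"jaw":1},{"tx":9.5,"ty":-57,"tz":0,"ax":0,"ay":0,"az":0,"jaw":1}]'
python3 -m jog '[{"tx":9.5,"ty":-57,"tz":0,"ax":0,"ay":0,"az":0,"jaw":1},{"tx":4,"ty":-28,"tz":0,"ax":0,"ay":0,"az":0,"jaw":1},{"tx":0,"ty":0,"tz":0,"ax":0,"ay":0,"az":0,"jaw":1},{"tx":0,"ty":0,"tz":0,"ax":0,"ay":0,"az":0,"jaw":1}]'
python3 - <<'E'
from h import *
np.set_printoptions(precision=3,suppress=True)
plan([569.5,-305.5,75])
v=np.array(sense()['eef_pos'])+[0,0,26.]
for n in('top','side'):
    c=capture(n); px=proj(c,v); x,y=map(int,px); print(px)
    cr=c['color'][y-60:y+60,x-80:x+80,::-1]; cv2.imwrite(f'pics/g_{n}.png',cv2.resize(cr,None,fx=2.5,fy=2.5,interpolation=cv2.INTER_CUBIC))
    try: print(blob(c,(x-12,y-12,x+12,y+12),blue))
    except Exception as e: print(e)
a,b=[cv2.imread(f'pics/g_{n}.png') for n in('top','side')]; cv2.imwrite('pics/g2.png',np.hstack([a,b]))
E
```

```text
time_s: 5.88
eef_pos: [583.0, 69.9, 141.2]
ee_rot: [0.0, -0.065, 0.998, 0.0]
force: [-0.4, -0.8, -0.8]
grip_width: 0.199
grip_force: 29.3
time_s: 6.5
eef_pos: [571.8, -220.8, 140.8]
ee_rot: [-0.0, -0.064, 0.998, 0.0]
force: [1.0, 0.2, -0.1]
grip_width: 0.194
grip_force: 29.3
time_s: 7.0
eef_pos: [569.6, -304.0, 140.6]
ee_rot: [-0.0, -0.064, 0.998, 0.0]
force: [0.1, 0.3, -0.4]
grip_width: 0.195
grip_force: 29.4
t 7.0 pos [ 569.598 -303.983  140.621] rot az [ 0.001 -0.     0.001] shift txyz after turn [ 0.289 -1.493 65.621] F [ 0.142  0.268 -0.411] w 0.195 gf 29.4
tool axes [-0.99 -0.13 -0.  ] [-0.13  0.99  0.  ]
[391.565 228.17 ]
(array([nan, nan]), np.float64(0.0))
[391.271 184.871]
(array([391.551, 184.442]), np.float64(267.0))h.py:23: RuntimeWarning: invalid value encountered in divide
  yy,xx=np.mgrid[y0:y1,x0:x1]; return np.array([(w*xx).sum(),(w*yy).sum()])/w.sum(),w.sum()
```

View pics/g2.png

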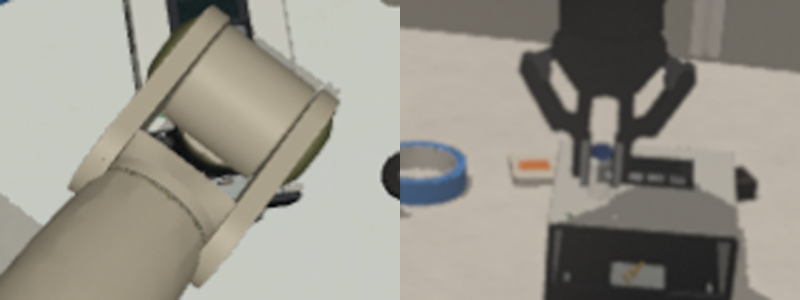

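The top view is blocked by the arm. The side view shows the vial upright between the fingers, cap at about (391,185) as predicted. I'll correct 1.5 mm and lower.

```bash
python3 -m jog '[{"tx":0,"ty":-1.5,"tz":30,"ax":0,"ay":0,"az":0,"jaw":1},{"tx":0,"ty":0,"tz":35,"ax":0,"ay":0,"az":0,"jaw":1},{"tx":0,"ty":0,"tz":18,"ax":0,"ay":0,"az":0,"jaw":1},{"tx":0,"ty":0,"tz":0,"ax":0,"ay":0,"az":0,"jaw":1},{"tx":0,"ty":0,"tz":0,"ax":0,"ay":0,"az":0,"jaw":1}]'
python3 -m jog '[{"tx":0,"ty":0,"tz":3,"ax":0,"ay":0,"az":0,"jaw":1},{"tx":0,"ty":0,"tz":3,"ax":0,"ay":0,"az":0,"jaw":1},{"tx":0,"ty":0,"tz":3,"ax":0,"ay":0,"az":0,"jaw":1},{"tx":0,"ty":0,"tz":0,"ax":0,"ay":0,"az":0,"jaw":1}]'
python3 - <<'E'
from h import *
np.set_printoptions(precision=3,suppress=True)
plan([569.5,-305.5,43])
E
```

```text
time_s: 7.72
eef_pos: [570.5, -306.7, 59.4]
ee_rot: [0.001, -0.064, 0.998, -0.001]
force: [0.2, 0.3, -0.5]
grip_width: 0.198
grip_force: 29.4
time_s: 8.22
eef_pos: [569.6, -306.4, 48.5]
ee_rot: [-0.0, -0.064, 0.998, 0.0]
force: [0.4, 0.2, -0.5]
grip_width: 0.195
grip_force: 29.4
t 8.22 pos [ 569.64 -306.43   48.53] rot az [ 0. -0.  0.] shift txyz after turn [0.021 0.94  5.53 ] F [ 0.362  0.218 -0.539] w 0.195 gf 29.4
tool axes [-0.99 -0.13 -0.  ] [-0.13  0.99  0.  ]
```

```bash
python3 -m jog '[{"tx":0,"ty":0.8,"tz":2,"ax":0,"ay":0,"az":0,"jaw":1},{"tx":0,"ty":0,"tz":2,"ax":0,"ay":0,"az":0,"jaw":1},{"tx":0,"ty":0,"tz":0,"ax":0,"ay":0,"az":0,"jaw":1},{"tx":0,"ty":0,"tz":0,"ax":0,"ay":0,"az":0,"jaw":0.4},{"tx":0,"ty":0,"tz":0,"ax":0,"ay":0,"az":0,"jaw":0.3}]'
python3 -m jog '[{"tx":0,"ty":0,"tz":0,"ax":0,"ay":0,"az":0,"jaw":0.3},{"tx":0,"ty":0,"tz":-25,"ax":0,"ay":0,"az":0,"jaw":0.3},{"tx":0,"ty":0,"tz":-50,"ax":0,"ay":0,"az":0,"jaw":0.3},{"tx":0,"ty":30,"tz":-40,"ax":0,"ay":0,"az":0,"jaw":-0.3},{"tx":0,"ty":60,"tz":0,"ax":0,"ay":0,"az":0,"jaw":-0.3}]'
python3 -m jog '[{"tx":10,"ty":60,"tz":0,"ax":0,"ay":0,"az":0,"jaw":-0.3},{"tx":20,"ty":58,"tz":0,"ax":0,"ay":0,"az":0,"jaw":-0.3},{"tx":30,"ty":50,"tz":0,"ax":0,"ay":0,"az":0,"jaw":-0.3},{"tx":30,"ty":40,"tz":0,"ax":0,"ay":0,"az":0,"jaw":-0.3}]'
python3 - <<'E'
from h import *
np.set_printoptions(precision=3,suppress=True)
plan([432.4,-8.6,13])
c=capture('top'); x,y=402,240
cv2.imwrite('pics/w1.png',cv2.resize(c['color'][y-40:y+40,x-50:x+50,::-1],None,fx=6,fy=6,interpolation=cv2.INTER_CUBIC)); print(blob(c,(376,225,400,248),blue))
E
```

```text
time_s: 8.85
eef_pos: [569.7, -305.7, 44.8]
ee_rot: [0.0, -0.064, 0.998, -0.0]
force: [0.4, -1.0, -0.0]
grip_width: 0.349
grip_force: 0.0
time_s: 9.48
eef_pos: [559.2, -217.4, 163.0]
ee_rot: [0.003, -0.062, 0.998, -0.002]
force: [1.5, 0.4, -0.2]
grip_width: 0.649
grip_force: 0.0
time_s: 9.98
eef_pos: [441.2, -19.9, 159.9]
ee_rot: [0.0, -0.064, 0.998, -0.0]
force: [1.5, 0.8, 1.2]
grip_width: 0.65
grip_force: 0.0
t 9.97 pos [441.224 -19.874 159.895] rot az [-0.     0.     0.001] shift txyz after turn [  7.325  12.301 146.895] F [1.461 0.842 1.22 ] w 0.65 gf 0.0
tool axes [-0.99 -0.13 -0.  ] [-0.13  0.99  0.  ]
(array([385.802, 234.696]), np.float64(1751.0))
```

View pics/w1.png

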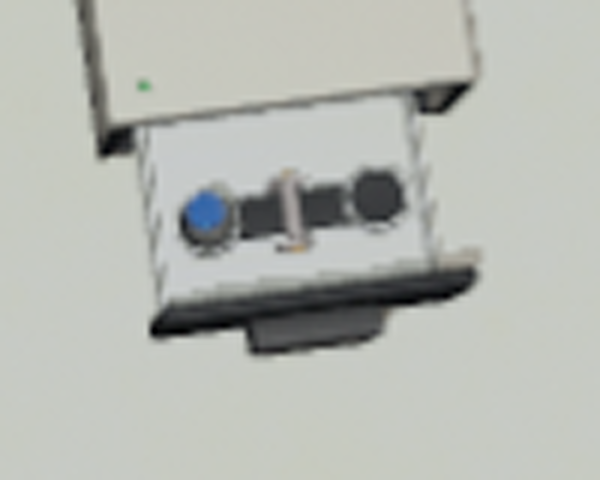

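The first vial stands in the left well with its cap at (386,235). The right well is dark and empty at about (415,233). Now the second vial.

```bash
python3 -m jog '[{"tx":7,"ty":12,"tz":30,"ax":0,"ay":0,"az":0,"jaw":-0.3},{"tx":0,"ty":0,"tz":45,"ax":0,"ay":0,"az":0,"jaw":-0.3},{"tx":0,"ty":0,"tz":45,"ax":0,"ay":0,"az":0,"jaw":-0.3},{"tx":0,"ty":0,"tz":25,"ax":0,"ay":0,"az":0,"jaw":-0.3},{"tx":0,"ty":0,"tz":0,"ax":0,"ay":0,"az":0,"jaw":0.2}]'
python3 -m jog '[{"tx":0,"ty":0,"tz":0,"ax":0,"ay":0,"az":0,"jaw":0.3},{"tx":0,"ty":0,"tz":0,"ax":0,"ay":0,"az":0,"jaw":0.3}]'
python3 - <<'E'
from h import *
np.set_printoptions(precision=3,suppress=True)
plan([432.4,-8.6,13])
E
```

```text
time_s: 10.65
eef_pos: [433.4, -10.3, 13.9]
ee_rot: [-0.001, -0.063, 0.998, 0.001]
force: [0.8, -0.8, 0.4]
grip_width: 0.453
grip_force: 0.0
time_s: 10.9
eef_pos: [434.8, -10.7, 15.9]
ee_rot: [0.001, -0.064, 0.998, -0.0]
force: [0.1, -0.3, -0.4]
grip_width: 0.349
grip_force: 0.0
t 10.9 pos [434.811 -10.711  15.887] rot az [-0.001  0.002  0.   ] shift txyz after turn [2.124 2.399 2.887] F [ 0.107 -0.296 -0.383] w 0.349 gf 0.0
tool axes [-0.99 -0.13 -0.  ] [-0.13  0.99  0.  ]
```

```bash
python3 -m jog '[{"tx":2,"ty":2.4,"tz":2.5,"ax":0,"ay":0,"az":0,"jaw":0.3},{"tx":0,"ty":0,"tz":0,"ax":0,"ay":0,"az":0,"jaw":0.3},{"tx":0,"ty":0,"tz":0,"ax":0,"ay":0,"az":0,"jaw":0.3},{"tx":0,"ty":0,"tz":0,"ax":0,"ay":0,"az":0,"jaw":0.3}]'
python3 - <<'E'
from h import *
np.set_printoptions(precision=3,suppress=True)
plan([432.4,-8.6,13])
E
```

```text
time_s: 11.4
eef_pos: [431.8, -8.4, 12.3]
ee_rot: [0.0, -0.064, 0.998, -0.0]
force: [-0.3, -1.0, -0.3]
grip_width: 0.348
grip_force: 0.0
t 11.4 pos [431.845  -8.388  12.329] rot az [-0.  0.  0.] shift txyz after turn [-0.524 -0.281 -0.671] F [-0.3   -0.989 -0.29 ] w 0.348 gf 0.0
tool axes [-0.99 -0.13 -0.  ] [-0.13  0.99  0.  ]
```

```bash
python3 -m jog '[{"tx":0,"ty":0,"tz":0,"ax":0,"ay":0,"az":0,"jaw":1},{"tx":0,"ty":0,"tz":0,"ax":0,"ay":0,"az":0,"jaw":1},{"tx":0,"ty":0,"tz":0,"ax":0,"ay":0,"az":0,"jaw":1},{"tx":0,"ty":0,"tz":0,"ax":0,"ay":0,"az":0,"jaw":1}]' 30
python3 -m jog '[{"tx":0,"ty":0,"tz":-30,"ax":0,"ay":0,"az":0,"jaw":1},{"tx":0,"ty":0,"tz":-50,"ax":0,"ay":0,"az":0,"jaw":1},{"tx":0,"ty":0,"tz":-50,"ax":0,"ay":0,"az":0,"jaw":1},{"tx":-7,"ty":-27,"tz":0,"ax":0,"ay":0,"az":0,"jaw":1},{"tx":-14,"ty":-55,"tz":0,"ax":0,"ay":0,"az":0,"jaw":1}]'
python3 -m jog '[{"tx":-14,"ty":-55,"tz":0,"ax":0,"ay":0,"az":0,"jaw":1},{"tx":-14,"ty":-55,"tz":0,"ax":0,"ay":0,"az":0,"jaw":1},{"tx":-14,"ty":-55,"tz":0,"ax":0,"ay":0,"az":0,"jaw":1},{"tx":-14,"ty":-55,"tz":0,"ax":0,"ay":0,"az":0,"jaw":1},{"tx":-14,"ty":-55,"tz":0,"ax":0,"ay":0,"az":0,"jaw":1}]'
python3 -m jog '[{"tx":-7,"ty":-27,"tz":0,"ax":0,"ay":0,"az":0,"jaw":1},{"tx":0,"ty":0,"tz":30,"ax":0,"ay":0,"az":0,"jaw":1},{"tx":0,"ty":0,"tz":30,"ax":0,"ay":0,"az":0,"jaw":1},{"tx":0,"ty":0,"tz":0,"ax":0,"ay":0,"az":0,"jaw":1},{"tx":0,"ty":0,"tz":0,"ax":0,"ay":0,"az":0,"jaw":1}]'
python3 - <<'E'
from h import *
np.set_printoptions(precision=3,suppress=True)
plan([578.7,-376.8,70])
v=np.array(sense()['eef_pos'])+[0,0,24.]
c=capture('side'); px=proj(c,v); x,y=map(int,px); print(px,blob(c,(x-12,y-12,x+12,y+12),blue))
E
```

```text
time_s: 11.9
eef_pos: [431.9, -8.4, 12.4]
ee_rot: [0.0, -0.064, 0.998, -0.0]
force: [-1.7, 0.1, 3.8]
grip_width: 0.197
grip_force: 29.3
time_s: 12.52
eef_pos: [463.3, -87.0, 142.9]
ee_rot: [0.001, -0.065, 0.998, -0.0]
force: [1.0, 0.2, -0.2]
grip_width: 0.198
grip_force: 29.4
time_s: 13.15
eef_pos: [567.7, -352.6, 141.8]
ee_rot: [-0.0, -0.063, 0.998, 0.0]
force: [0.5, -0.5, 0.4]
grip_width: 0.198
grip_force: 29.4
time_s: 13.78
eef_pos: [578.2, -377.2, 83.6]
ee_rot: [0.001, -0.064, 0.998, -0.001]
force: [-0.5, -0.3, -0.0]
grip_width: 0.195
grip_force: 29.4
t 13.78 pos [ 578.176 -377.163   83.599] rot az [-0.001  0.001  0.   ] shift txyz after turn [-0.565  0.294 13.599] F [-0.495 -0.278 -0.035] w 0.195 gf 29.4
tool axes [-0.99 -0.13 -0.  ] [-0.13  0.99  0.  ]
[428.017 216.041] (array([428.356, 215.531]), np.float64(595.0))
```

Vial held and positioned; lower gently.

```bash
python3 -m jog '[{"tx":-0.5,"ty":0.3,"tz":12,"ax":0,"ay":0,"az":0,"jaw":1},{"tx":0,"ty":0,"tz":10,"ax":0,"ay":0,"az":0,"jaw":1},{"tx":0,"ty":0,"tz":5,"ax":0,"ay":0,"az":0,"jaw":1},{"tx":0,"ty":0,"tz":3,"ax":0,"ay":0,"az":0,"jaw":1},{"tx":0,"ty":0,"tz":0,"ax":0,"ay":0,"az":0,"jaw":1}]'
python3 -m jog '[{"tx":0,"ty":0,"tz":2,"ax":0,"ay":0,"az":0,"jaw":1},{"tx":0,"ty":0,"tz":2,"ax":0,"ay":0,"az":0,"jaw":1},{"tx":0,"ty":0,"tz":2,"ax":0,"ay":0,"az":0,"jaw":1},{"tx":0,"ty":0,"tz":0,"ax":0,"ay":0,"az":0,"jaw":1}]'
python3 - <<'E'
from h import *
np.set_printoptions(precision=3,suppress=True)
plan([578.7,-376.8,45])
E
```

```text
time_s: 14.45
eef_pos: [578.2, -376.4, 52.2]
ee_rot: [-0.0, -0.064, 0.998, 0.0]
force: [0.2, 0.0, -0.8]
grip_width: 0.195
grip_force: 29.3
time_s: 14.95
eef_pos: [578.2, -376.5, 46.1]
ee_rot: [-0.0, -0.064, 0.998, 0.0]
force: [-0.1, -0.7, -0.1]
grip_width: 0.197
grip_force: 29.4
t 14.95 pos [ 578.155 -376.457   46.15 ] rot az [ 0. -0.  0.] shift txyz after turn [-0.497 -0.41   1.15 ] F [-0.12  -0.697 -0.116] w 0.197 gf 29.4
tool axes [-0.99 -0.13 -0.  ] [-0.13  0.99  0.  ]
```

```bash
python3 -m jog '[{"tx":-0.3,"ty":0,"tz":1.5,"ax":0,"ay":0,"az":0,"jaw":1},{"tx":0,"ty":0,"tz":0,"ax":0,"ay":0,"az":0,"jaw":1},{"tx":0,"ty":0,"tz":0,"ax":0,"ay":0,"az":0,"jaw":0.45},{"tx":0,"ty":0,"tz":0,"ax":0,"ay":0,"az":0,"jaw":0.35},{"tx":0,"ty":0,"tz":0,"ax":0,"ay":0,"az":0,"jaw":0.35}]'
python3 -m jog '[{"tx":0,"ty":0,"tz":-20,"ax":0,"ay":0,"az":0,"jaw":0.35},{"tx":0,"ty":0,"tz":-40,"ax":0,"ay":0,"az":0,"jaw":0.35},{"tx":10,"ty":0,"tz":-50,"ax":0,"ay":0,"az":0,"jaw":1},{"tx":50,"ty":30,"tz":0,"ax":0,"ay":0,"az":0,"jaw":1},{"tx":40,"ty":45,"tz":0,"ax":0,"ay":0,"az":0,"jaw":1}]'
python3 -m jog '[{"tx":0,"ty":60,"tz":0,"ax":0,"ay":0,"az":0,"jaw":1},{"tx":0,"ty":60,"tz":0,"ax":0,"ay":0,"az":0,"jaw":1},{"tx":0,"ty":50,"tz":0,"ax":0,"ay":0,"az":0,"jaw":1},{"tx":0,"ty":0,"tz":0,"ax":0,"ay":0,"az":0,"jaw":1}]'
python3 - <<'E'
from h import *
np.set_printoptions(precision=3,suppress=True)
plan([500,-342,45])
c=capture('top'); x,y=402,240
cv2.imwrite('pics/w2.png',cv2.resize(c['color'][y-40:y+40,x-50:x+50,::-1],None,fx=6,fy=6,interpolation=cv2.INTER_CUBIC))
for b,w in(((376,222,400,248),(569.5,-305.5)),((404,220,428,245),(578.5,-376.6))):
    p,n=blob(c,b,blue);print(p,n,at_z(c,p,69),w)
# pad
d=[at_depth(c,(m,256)) for m in range(392,414,3)];print(np.array(d))
s=capture('side');print([ (np.array(r['centre']),r['conf']) for r in place_of('press_pad','side')[:1]])
E
```

```text
time_s: 15.58
eef_pos: [578.5, -376.5, 44.8]
ee_rot: [0.0, -0.064, 0.998, -0.0]
force: [0.2, 0.4, -0.5]
grip_width: 0.325
grip_force: 0.0
time_s: 16.2
eef_pos: [468.4, -314.9, 156.6]
ee_rot: [0.001, -0.063, 0.998, -0.001]
force: [0.3, -0.8, 0.5]
grip_width: -0.001
grip_force: 0.0
time_s: 16.7
eef_pos: [448.2, -143.8, 156.4]
ee_rot: [0.001, -0.065, 0.998, -0.0]
force: [-0.1, -1.4, -0.5]
grip_width: -0.004
grip_force: 0.0
t 16.7 pos [ 448.173 -143.829  156.446] rot az [-0.001  0.002  0.004] shift txyz after turn [ -26.309 -203.14   111.446] F [-0.109 -1.367 -0.468] w -0.004 gf 0.0
tool axes [-0.99 -0.13 -0.  ] [-0.13  0.99  0.  ]
[388.542 233.925] 1804.0 [ 571.258 -307.628   69.   ] (569.5, -305.5)
[416.868 230.507] 1747.0 [ 579.353 -377.957   69.   ] (578.5, -376.6)
[[ 524.518 -323.416   -3.616]
 [ 517.743 -323.789   56.847]
 [ 517.516 -331.029   58.418]
 [ 517.545 -338.564   57.675]
 [ 517.745 -346.323   55.393]
 [ 518.002 -354.185   52.6  ]
 [ 517.628 -361.225   55.487]
 [ 518.032 -369.332   51.36 ]]
[(array([405.6, 258.4]), 0.95)]
```

View pics/w2.png

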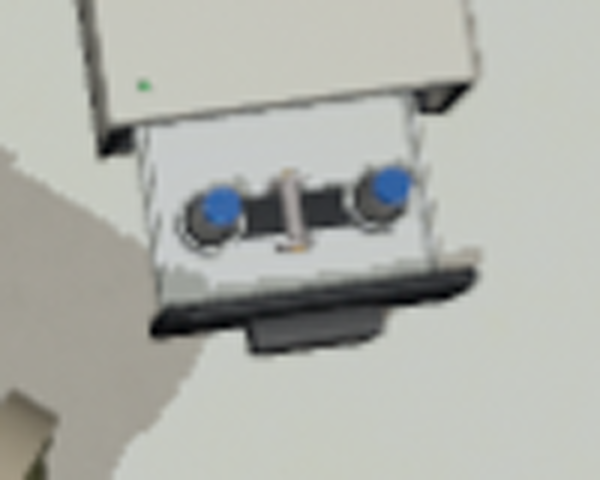

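Both blue caps are seated symmetrically at (388,234) and (417,231), and the cradle is about level. The pad centre comes out at about (516,-348). Next I'll position in front of it.

```bash
python3 -m jog '[{"tx":1,"ty":-53,"tz":0,"ax":0,"ay":0,"az":0,"jaw":1},{"tx":1,"ty":-53,"tz":0,"ax":0,"ay":0,"az":0,"jaw":1},{"tx":1,"ty":-53,"tz":0,"ax":0,"ay":0,"az":0,"jaw":1},{"tx":1,"ty":-52,"tz":0,"ax":0,"ay":0,"az":0,"jaw":1},{"tx":0,"ty":0,"tz":20,"ax":0,"ay":0,"az":0,"jaw":1}]'
python3 -m jog '[{"tx":0,"ty":0,"tz":45,"ax":0,"ay":0,"az":0,"jaw":1},{"tx":0,"ty":0,"tz":40,"ax":0,"ay":0,"az":0,"jaw":1},{"tx":0,"ty":0,"tz":13,"ax":0,"ay":0,"az":0,"jaw":1},{"tx":0,"ty":0,"tz":0,"ax":0,"ay":0,"az":0,"jaw":1},{"tx":0,"ty":0,"tz":0,"ax":0,"ay":0,"az":0,"jaw":1}]'
python3 - <<'E'
from h import *
np.set_printoptions(precision=3,suppress=True)
plan([515.5,-348.5,39])
E
```

```text
time_s: 17.48
eef_pos: [470.6, -361.1, 135.2]
ee_rot: [0.001, -0.061, 0.998, -0.002]
force: [0.3, -0.2, 0.1]
grip_width: -0.004
grip_force: 0.0
time_s: 18.1
eef_pos: [471.6, -356.9, 38.5]
ee_rot: [0.001, -0.063, 0.998, -0.001]
force: [-0.5, 0.3, 0.0]
grip_width: -0.001
grip_force: 0.0
t 18.1 pos [ 471.641 -356.915   38.525] rot az [-0.002  0.002 -0.   ] shift txyz after turn [-44.572   2.792  -0.475] F [-0.452  0.31   0.017] w -0.001 gf 0.0
tool axes [-0.99 -0.13 -0.  ] [-0.13  0.99  0.  ]
```

```bash
python3 -m jog '[{"tx":-10,"ty":2.5,"tz":0,"ax":0,"ay":0,"az":0,"jaw":1},{"tx":-10,"ty":0,"tz":0,"ax":0,"ay":0,"az":0,"jaw":1},{"tx":-6,"ty":0,"tz":0,"ax":0,"ay":0,"az":0,"jaw":1},{"tx":-5,"ty":0,"tz":0,"ax":0,"ay":0,"az":0,"jaw":1},{"tx":-5,"ty":0,"tz":0,"ax":0,"ay":0,"az":0,"jaw":1}]'
python3 -m jog '[{"tx":-6,"ty":0,"tz":0,"ax":0,"ay":0,"az":0,"jaw":1},{"tx":-6,"ty":0,"tz":0,"ax":0,"ay":0,"az":0,"jaw":1},{"tx":-6,"ty":0,"tz":0,"ax":0,"ay":0,"az":0,"jaw":1},{"tx":-6,"ty":0,"tz":0,"ax":0,"ay":0,"az":0,"jaw":1},{"tx":-6,"ty":0,"tz":0,"ax":0,"ay":0,"az":0,"jaw":1}]'
python3 - <<'E'
from h import *
np.set_printoptions(precision=3,suppress=True)
plan([515.5,-348.5,39])
E
```

```text
time_s: 18.73
eef_pos: [506.6, -348.8, 36.7]
ee_rot: [-0.0, -0.064, 0.998, 0.0]
force: [-1.8, 0.1, 1.5]
grip_width: -0.004
grip_force: 1.4
time_s: 19.35
eef_pos: [536.5, -345.1, 36.8]
ee_rot: [-0.0, -0.064, 0.998, -0.0]
force: [-4.3, -2.3, 1.2]
grip_width: 0.001
grip_force: 1.7
t 19.35 pos [ 536.476 -345.115   36.754] rot az [-0. -0.  0.] shift txyz after turn [21.236 -0.701 -2.246] F [-4.304 -2.317  1.163] w 0.001 gf 1.7
tool axes [-0.99 -0.13 -0.  ] [-0.13  0.99  0.  ]
```

```bash
python3 -m jog '[{"tx":-6,"ty":0,"tz":0,"ax":0,"ay":0,"az":0,"jaw":1},{"tx":-6,"ty":0,"tz":0,"ax":0,"ay":0,"az":0,"jaw":1},{"tx":-6,"ty":0,"tz":0,"ax":0,"ay":0,"az":0,"jaw":1},{"tx":-6,"ty":0,"tz":0,"ax":0,"ay":0,"az":0,"jaw":1},{"tx":-6,"ty":0,"tz":0,"ax":0,"ay":0,"az":0,"jaw":1}]'
python3 -m jog '[{"tx":-6,"ty":0,"tz":0,"ax":0,"ay":0,"az":0,"jaw":1},{"tx":-5,"ty":0,"tz":0,"ax":0,"ay":0,"az":0,"jaw":1},{"tx":-4,"ty":0,"tz":0,"ax":0,"ay":0,"az":0,"jaw":1},{"tx":-3,"ty":0,"tz":0,"ax":0,"ay":0,"az":0,"jaw":1},{"tx":-2,"ty":0,"tz":0,"ax":0,"ay":0,"az":0,"jaw":1}]'
python3 - <<'E'
from h import *
np.set_printoptions(precision=3,suppress=True)
plan([596,-338,37])
E
```

```text
time_s: 19.98
eef_pos: [566.2, -341.4, 36.8]
ee_rot: [-0.0, -0.064, 0.998, -0.0]
force: [-3.9, -3.5, -0.7]
grip_width: -0.001
grip_force: 2.0
time_s: 20.6
eef_pos: [585.7, -339.0, 36.8]
ee_rot: [-0.0, -0.064, 0.998, -0.0]
force: [-5.1, -3.5, 0.9]
grip_width: 0.003
grip_force: 3.0
t 20.6 pos [ 585.739 -338.953   36.767] rot az [-0.    -0.001  0.   ] shift txyz after turn [-10.299  -0.354  -0.233] F [-5.111 -3.456  0.859] w 0.003 gf 3.0
tool axes [-0.99 -0.13 -0.  ] [-0.13  0.99  0.  ]
```

```bash
python3 -m jog '[{"tx":-2,"ty":0,"tz":0,"ax":0,"ay":0,"az":0,"jaw":1},{"tx":-2,"ty":0,"tz":0,"ax":0,"ay":0,"az":0,"jaw":1},{"tx":-2,"ty":0,"tz":0,"ax":0,"ay":0,"az":0,"jaw":1},{"tx":-2,"ty":0,"tz":0,"ax":0,"ay":0,"az":0,"jaw":1}]'
python3 -m jog '[{"tx":-1,"ty":0,"tz":0,"ax":0,"ay":0,"az":0,"jaw":1},{"tx":0,"ty":0,"tz":0,"ax":0,"ay":0,"az":0,"jaw":1}]'
python3 -m jog '[{"tx":-1,"ty":0,"tz":0,"ax":0,"ay":0,"az":0,"jaw":1},{"tx":0,"ty":0,"tz":0,"ax":0,"ay":0,"az":0,"jaw":1}]'
```

```text
time_s: 21.1
eef_pos: [593.8, -337.9, 36.8]
ee_rot: [-0.0, -0.064, 0.998, -0.0]
force: [-4.1, -3.4, -0.8]
grip_width: 0.001
grip_force: 2.4
time_s: 21.35
eef_pos: [594.9, -337.8, 36.8]
ee_rot: [0.0, -0.064, 0.998, -0.0]
force: [-3.2, -2.9, -0.2]
grip_width: -0.0
grip_force: 1.8
time_s: 21.6
eef_pos: [595.8, -337.6, 36.8]
ee_rot: [0.0, -0.064, 0.998, -0.0]
force: [-2.8, -3.9, -0.7]
grip_width: -0.001
grip_force: 1.9
```

```bash
python3 -m jog '[{"tx":-1,"ty":0,"tz":0,"ax":0,"ay":0,"az":0,"jaw":1},{"tx":0,"ty":0,"tz":0,"ax":0,"ay":0,"az":0,"jaw":1}]'
python3 -m jog '[{"tx":-1,"ty":0,"tz":0,"ax":0,"ay":0,"az":0,"jaw":1},{"tx":0,"ty":0,"tz":0,"ax":0,"ay":0,"az":0,"jaw":1}]'
python3 -m jog '[{"tx":-1,"ty":0,"tz":0,"ax":0,"ay":0,"az":0,"jaw":1},{"tx":0,"ty":0,"tz":0,"ax":0,"ay":0,"az":0,"jaw":1}]'
```

```text
time_s: 21.85
eef_pos: [596.7, -337.5, 36.8]
ee_rot: [-0.0, -0.064, 0.998, -0.0]
force: [-4.5, -3.3, -0.2]
grip_width: 0.0
grip_force: 2.2
time_s: 22.1
eef_pos: [596.7, -337.5, 36.8]
ee_rot: [-0.001, -0.064, 0.998, 0.0]
force: [-10.3, -4.4, 3.1]
grip_width: 0.002
grip_force: 5.2
time_s: 22.35
eef_pos: [596.8, -337.5, 36.8]
ee_rot: [-0.003, -0.063, 0.998, 0.001]
force: [-16.0, -4.3, 5.2]
grip_width: -0.001
grip_force: 8.1
```

The hard stop is clear: position stalls at 596.7 while force climbs to 16 N. Release and back off.

```bash
python3 -m jog '[{"tx":4,"ty":0,"tz":0,"ax":0,"ay":0,"az":0,"jaw":1},{"tx":5,"ty":0,"tz":0,"ax":0,"ay":0,"az":0,"jaw":1},{"tx":8,"ty":0,"tz":0,"ax":0,"ay":0,"az":0,"jaw":1},{"tx":20,"ty":0,"tz":0,"ax":0,"ay":0,"az":0,"jaw":1},{"tx":40,"ty":0,"tz":0,"ax":0,"ay":0,"az":0,"jaw":1}]'
python3 -m jog '[{"tx":25,"ty":0,"tz":0,"ax":0,"ay":0,"az":0,"jaw":1},{"tx":0,"ty":0,"tz":-50,"ax":0,"ay":0,"az":0,"jaw":1},{"tx":0,"ty":0,"tz":-50,"ax":0,"ay":0,"az":0,"jaw":1},{"tx":0,"ty":40,"tz":-20,"ax":0,"ay":0,"az":0,"jaw":1},{"tx":0,"ty":60,"tz":0,"ax":0,"ay":0,"az":0,"jaw":1}]'
python3 -m jog '[{"tx":0,"ty":60,"tz":0,"ax":0,"ay":0,"az":0,"jaw":1},{"tx":0,"ty":60,"tz":0,"ax":0,"ay":0,"az":0,"jaw":1},{"tx":0,"ty":0,"tz":0,"ax":0,"ay":0,"az":0,"jaw":1},{"tx":0,"ty":0,"tz":0,"ax":0,"ay":0,"az":0,"jaw":1}]'
python3 - <<'E'
from h import *
T,S=capture('top'),capture('side')
f=lambda c,x,y:cv2.resize(c['color'][y-50:y+50,x-65:x+65,::-1],None,fx=3,fy=3,interpolation=cv2.INTER_CUBIC)
cv2.imwrite('pics/end.png',np.hstack([f(T,395,225),f(S,405,240)]))
q=sense();print(q['eef_pos'],q['force'],q['time_s'])
E
```

```text
time_s: 22.98
eef_pos: [522.3, -346.2, 36.8]
ee_rot: [0.001, -0.064, 0.998, -0.0]
force: [0.8, -0.9, 0.3]
grip_width: -0.002
grip_force: 0.0
time_s: 23.6
eef_pos: [485.2, -250.5, 158.5]
ee_rot: [0.002, -0.063, 0.998, -0.001]
force: [1.0, 1.2, -0.6]
grip_width: 0.001
grip_force: 0.0
time_s: 24.1
eef_pos: [469.9, -132.0, 157.1]
ee_rot: [0.001, -0.064, 0.998, -0.0]
force: [0.7, -0.3, 0.0]
grip_width: -0.003
grip_force: 0.0
[ 469.81866881 -132.73402868  156.83370095] [0.00772055 0.13324984 0.22139506] 24.2
```

View pics/end.png

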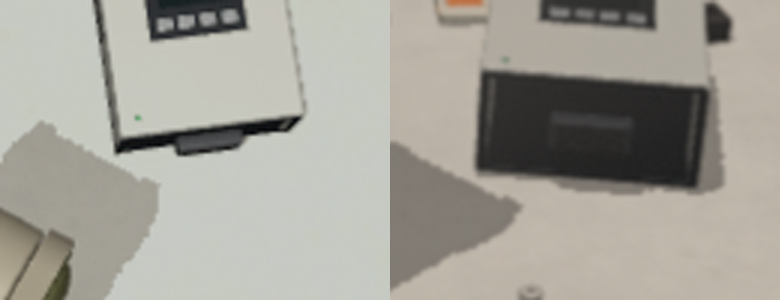

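The drawer is latched: only the pad stands out at about (400,222) in the top view, and the panel is flush in the side view. The arm is clear of everything, so I'm handing the job in.

```bash
python3 -c "
from rig import finish_job
print(finish_job())"
```

```text
the job is handed in; nothing more can be done
None
```

I put both blue-capped vials in the wells with the cradle about level, and pressed the drawer to its stop. After I let go, it stayed latched with its front flush. I handed the job in at about 24 s of the 64 s; no verdict was returned.

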